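Clear the gilding bench into its holders

TASK

Clear the gilder's bench: stand the two lidded jars in the jar caddy, one in each bay, set the two brass weights into the weight block, one in each round recess, and lay the loose burnisher across both rails of the tool rest, in the free place between the pegs beside the burnisher that is already there. Never tip a jar or the green bottle over, and leave the burnisher in the rest as it lies.

Things in the scene. Friction and masses are not known exactly. Their poses are not given: they have to be found in the camera images.
- jar_a_center (a point): The first lidded glass jar: upright round amber jar with a paper label and a black screw lid, 44 mm across and 62 mm tall, about 0.13 kg, both jars alike. The point lies on its axis half-way up, 31 mm above its base; z up.
- jar_b_center (a point): The second lidded glass jar: upright round amber jar with a paper label and a black screw lid, 44 mm across and 62 mm tall, about 0.13 kg, both jars alike. The point lies on its axis half-way up, 31 mm above its base; z up.
- weight_a_center (a point): The first brass book weight: a flat round base 56 mm across and 18 mm thick, from whose middle rises a turned handle with a narrow neck; the handle's grip is 22 mm across from 36 to 58 mm above the base, the top is at 66 mm. About 0.5 kg, both weights alike. The point lies on its axis half-way up, 33 mm above its underside; z up.
- weight_b_center (a point): The second brass book weight: a flat round base 56 mm across and 18 mm thick, from whose middle rises a turned handle with a narrow neck; the handle's grip is 22 mm across from 36 to 58 mm above the base, the top is at 66 mm. About 0.5 kg, both weights alike. The point lies on its axis half-way up, 33 mm above its underside; z up.
- burnisher_center (a point): The loose burnisher, a hand tool lying flat on the bench: 150 mm long, an eight-sided dark wood handle 16 mm thick and 120 mm long, then a short brass ferrule 12 mm across and a small brown agate tip; 45 g. The point is the middle of its length (on the handle, 75 mm from either end), on its axis, 8 mm above what it lies on. x along the tool towards the tip, z up.
- burnisher_kept_center (a point): The burnisher that already lies in the tool rest, of the same make and size as the loose one; point and axes likewise (x along the tool towards the tip). It is to stay there.
- jar_caddy: Open plywood caddy for jars, fixed to the bench: 80 mm along its x, 150 mm along its y, 28 mm tall; walls and floor 5 mm thick, with one divider across the middle, so that it has two bays side by side along y, each 70 mm (x) by 67 mm (y) inside, with their centres 36 mm to either side of the middle. Origin: centre of its underside; z up, inner floor at z = 5 mm.
- weight_block: Solid wooden block for the weights, fixed to the bench: 94 mm along its x, 176 mm along its y, 22 mm tall, with two round felt-lined recesses in its top, 76 mm across and 10 mm deep, their centres 42 mm to either side of the middle along y (at x = 0). Origin: centre of its underside; z up, recess floors at z = 12 mm.
- tool_rest: Fixed wooden rest: board 134 (x) by 110 (y) by 8 mm; two rails along x at y = -34 and +34 mm, 12 mm wide, tops at z = 26 mm; on each rail three pegs 10 mm thick at x = -60, 0, +60 mm, up to z = 46 mm. Tools lie along y across both rails: one place at x = +30 mm (taken), one at x = -30 mm (free). Fingers fit between the rails. Origin: centre of the underside; z up.
- bottle_center (a point): A bystander: the green glass bottle with a white cap that stands among the things, 54 mm across, 110 mm tall. The point lies on its axis half-way up (55 mm above its base); z up.

How it is judged:
At the end, for the whole second after the job is handed in: A jar stands in each caddy bay and a weight in each block recess, on the floor, upright within 0.1 rad; the loose burnisher lies across both rails in the free place: level within 0.17 rad, x = -30 +- 22 mm, y within 28 mm of the rest's middle; all released, at rest (x of jar_a_center in the frame of jar_caddy between -0.03 and 0.03 m and y of jar_a_center in the frame of jar_caddy between -0.07 and 0.07 m and z of jar_a_center in the frame of jar_caddy between 0.03 and 0.041 m and angle between each of jar_a_center, jar_b_center, weight_a_center, weight_b_center's own z axis and vertical below 0.1 rad and linear speed of each of jar_a, jar_b, weight_a, weight_b, burnisher below 0.02 m/s and x of jar_b_center in the frame of jar_caddy between -0.03 and 0.03 m and y of jar_b_center in the frame of jar_caddy between -0.07 and 0.07 m and z of jar_b_center in the frame of jar_caddy between 0.03 and 0.041 m and x of weight_a_center in the frame of weight_block between -0.03 and 0.03 m and y of weight_a_center in the frame of weight_block between -0.07 and 0.07 m and z of weight_a_center in the frame of weight_block between 0.039 and 0.05 m and x of weight_b_center in the frame of weight_block between -0.03 and 0.03 m and y of weight_b_center in the frame of weight_block between -0.07 and 0.07 m and z of weight_b_center in the frame of weight_block between 0.039 and 0.05 m and x of burnisher_center in the frame of tool_rest between -0.052 and -0.008 m and y of burnisher_center in the frame of tool_rest between -0.028 and 0.028 m and z of burnisher_center in the frame of tool_rest between 0.027 and 0.041 m and angle between burnisher_center's own x axis and vertical between 1.4 and 1.74 rad); the robot touches nothing.
It fails at once if a jar is tipped over (more than 0.7 rad) (angle between any of jar_a_center, jar_b_center's own z axis and vertical above 0.7 rad).
It fails at once if the green bottle is tipped over (more than 0.7 rad) (angle between bottle_center's own z axis and vertical above 0.7 rad).
It fails at once if the burnisher that is already in the rest is shifted by more than 20 mm (distance of burnisher_kept_center from where it was at the start of the episode above 0.02 m).
It also fails if it takes over 128 s, if anything falls off the work surface, if the arm or the gripper's body presses on something with over 40 N, if the wrist force passes 120 N, or if a joint passes its speed limit or range.

ROBOT

A 6-joint arm with a two-finger parallel gripper is mounted at the origin on the work surface. World frame = base frame: x ahead of the robot, y to its left, z up, the work surface at z = 0. Lengths are in m, angles in rad, forces in N, time in s.
With the tool pointing down it reaches from about 0.375 to 0.9 m from the base axis. Payload 3.1 kg.
Tool frame: the origin (TCP) lies midway between the tips of the shut fingers; the grasp point (between the pads) lies 19 mm behind it; z points along the fingers, y is the line along which they close (so a half turn about z gives the same grasp; the last joint's range is limited). The gripper opens to 85 mm and grips with 20 to 120 N. Pads are 22 mm wide; open, the fingers measure 114 mm over their backs; the gripper's body (76 mm by 85 mm) begins 54 mm behind the grasp point. The pads swing forward as they close: fully open they stand 13 mm farther back than shut.
Start: joints at [-1.325, 0.527, 1.433, -0, 1.181, -0.178], TCP at [0.257, -0.57, 0.231] pointing down, gripper open.
Joint ranges: [-3.08, 3.08], [-0.75, 2.2], [0.22, 2.44], [-1.43, 4.57], [0, 2.65], [-2.85, 2.85]. Speed limits (rad/s): [2.79, 2.79, 3.14, 3.14, 3.14, 3.14].

INTERFACE

Orientations are given as a unit quaternion [x, y, z, w].
In Python, from station import manip gives the robot as it stands. The module is installed in compiled form; this text tells all that it offers.
- The arm moves only by the tool apply_moves, never from a script. Its arguments are lists of equal length, an entry for each row: "claw": the gripper's target within -1 to 1 (fully open at 1, half-way at 0, shut at -1); "travel": the shift along the tool's x, y, z scaled (see below), a list of three; "turn": the turn, a rotation vector about the tool's x, y, z scaled (see below), a list of three. In form: {"claw": [claw, ...], "travel": [[dx, dy, dz], ...], "turn": [[rx, ry, rz], ...]}. A call has 1 to 5 rows; each row is the pose to reach, as a shift and turn from the pose commanded when the call began, along the tool's axes at that moment, turning the shorter way round; what a row does not reach only later rows make up. The controller multiplies each number of a shift by 800 mm and each number of a turn by 180 degrees. A row lasts 1/12 s, in which the tool goes at most 41.7 mm and 7.16 degrees, less where a joint would pass 70% of its speed; a pose out of reach is approached as far as the arm can. A call with a number of a shift or a turn outside -1 to 1 is refused whole. A call with a gripper value outside its range is refused whole. The fingers move at their own pace and stop on an object; "newtons" is the grip in N (left out, the last holds). Time passes only in rows, so rows that repeat a pose let the fingers close. It gives the time, the measured TCP pose, the force, the opening and the grip force at its end, in the units of the state.
- manip.sense(): the state, without advancing time (a new reading comes with each control period).
- manip.snapshot(name): name is "side" or "top"; returns a dict with "pixels" (400x640x3 uint8, red, green, blue), "depth" (400x640 float32, m along the optical axis (not along the pixel's ray), 0 where there is no reading), "intrinsics" (3x3 intrinsics, pixels), "k1" (the pictures are not rectified: a ray, as slopes to the right and down, at radius r is drawn at 1 + k1 r^2 times it, then the intrinsics apply), "R" (3x3) and "t" (3): a world point X has camera coordinates R X + t. Camera axes: x right, y down, z forward; pixel columns grow to the right and rows downward; lengths in m; the calibration is good to about 2 mm. A picture is of the moment at which its call begins.
- manip.sign_off(): hands the job in; it is judged then, once.
The state is a dict: "t": time; "q": joint angles; "qd": joint speeds; "tau": joint torques, N m; "tcp_pos": TCP position; "tool_rot": TCP orientation; "force": force on the tool from outside, world axes, zero at the start; "ft_torque": the same for the moment, N m; "finger_gap": opening from 0.0 (shut) to 1.0 (fully open); "gripper_force": force on a finger pad.
Only numpy, scipy, OpenCV 4.12 (cv2) and the standard library are available. Lean on these libraries where they do the work, as an engineer would, in place of code of your own. Each camera call takes 0.05 s, during which the arm holds its last target. There are 200 camera calls.

## Working session

There is one attempt and no reset: what is moved stays moved. The work goes in short steps, Python scripts to look and compute and a tool call to move; the robot and the scene stay as the last step left them, time stands still between calls to the robot, and variables do not carry over. Pictures are saved under pics/ and viewed, at most 14 in all, crops included, and the job is handed in when it is done.

Besides the shell and the picture viewer there is one more tool, called after "Request:" in YAML: its name, and indented under it one key for each argument. apply_moves: Moves the arm, as the interface text tells. Shifts and turns lie within -1 to 1; 1 stands for 800 mm of shift or 180 degrees of turn. Its arguments: {"type":"object","properties":{"claw":{"type":"array","items":{"type":"number"}},"travel":{"type":"array","items":{"type":"array","items":{"type":"number"}}},"turn":{"type":"array","items":{"type":"array","items":{"type":"number"}}},"newtons":{"type":"number"}},"required":["claw","travel","turn"]}

```bash
mkdir -p pics; cat > h.py <<'E'
import numpy as np, cv2, pickle
from station import manip
def snap(n):
    s=manip.snapshot(n); pickle.dump(s,open(f'{n}.pkl','wb')); return s
def load(n): return pickle.load(open(f'{n}.pkl','rb'))
def world(s):
    K=s['intrinsics'];k1=s['k1'];d=s['depth'];h,w=d.shape
    u,v=np.meshgrid(np.arange(w),np.arange(h))
    p=np.stack([(u-K[0,2])/K[0,0],(v-K[1,2])/K[1,1]],-1); q=p.copy()
    for _ in range(8): q=p/(1+k1*(q**2).sum(-1,keepdims=True))
    c=np.concatenate([q,np.ones((h,w,1))],-1)*d[...,None]
    W=(c-s['t'])@s['R']; W[d==0]=np.nan; return W
E
python3 - <<'E'
from h import *
for n in('top','side'):
    s=snap(n); cv2.imwrite(f'pics/{n}0.png',cv2.resize(s['pixels'][...,::-1],(800,500)))
    print(n,s['intrinsics'].tolist(),s['k1'],(-s['R'].T@s['t']),s['R'].round(3).tolist())
st=manip.sense(); print(st['t'],st['tcp_pos'],st['tool_rot'],st['q'],st['force'])
E
```

```text
top [[375.92948979252054, 0.0, 315.49558716356415], [0.0, 375.92948979252054, 202.03993473506523], [0.0, 0.0, 1.0]] -0.02629945944772856 [ 0.46764511 -0.00378665  0.98817847] [[-0.01, -1.0, 0.01], [-0.991, 0.009, -0.133], [0.133, -0.011, -0.991]]
side [[397.412570182617, 0.0, 321.9119349330553], [0.0, 397.412570182617, 199.73021780645084], [0.0, 0.0, 1.0]] -0.03570286612940607 [ 0.3282205  -0.87114292  0.97961873] [[0.958, -0.288, 0.001], [-0.202, -0.676, -0.709], [0.205, 0.679, -0.706]]
0.1 [ 0.25688213 -0.5690566   0.23042428] [ 9.77635480e-01  2.10304243e-01 -3.03693897e-05 -9.95933408e-04] [-1.32550183e+00  5.28386595e-01  1.43377096e+00  6.29897492e-06
  1.18142788e+00 -1.78480420e-01] [-0.5866963  -0.2651002   0.79252659]
```

View pics/top0.png

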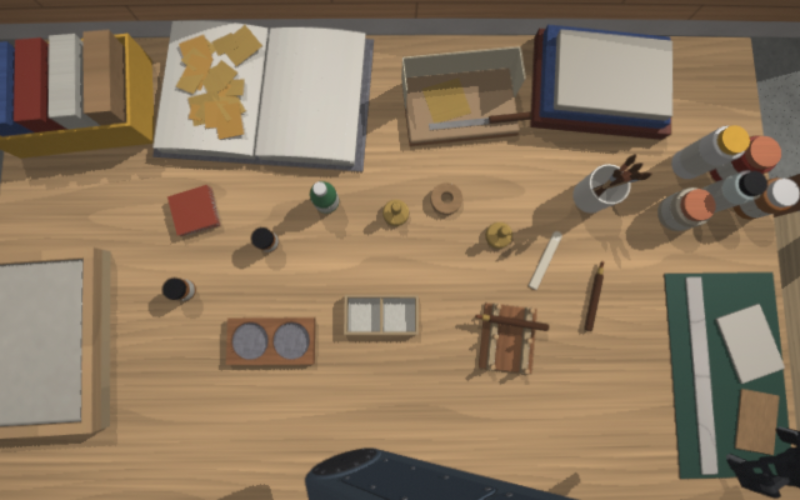

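View pics/side0.png

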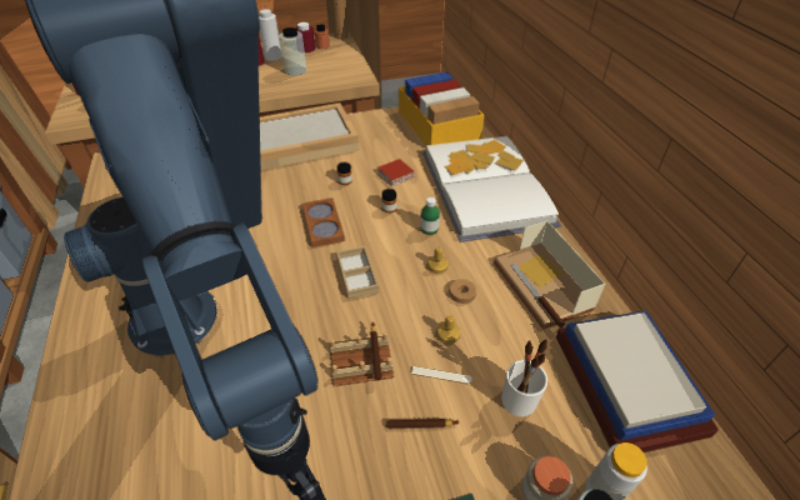

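The top view shows the jars at (263,239) and (177,289), the weights at (396,213) and (499,236), and the bottle at (323,195). The loose burnisher runs from (589,330) to its tip at (601,265), beside a white folder at (545,260). The fixtures are the weight block at (270,342), the caddy at (381,317) and the rest at (508,335), with the kept burnisher on its far side. Next I'll measure by depth.

```bash
cat > meas.py <<'E'
from h import *
def blobs(n,s,zmin,zmax,amin=8,box=(0.3,0.8,-0.4,0.6)):
    W=world(s); z=W[...,2]
    m=((z>zmin)&(z<zmax)&(W[...,0]>box[0])&(W[...,0]<box[1])&(W[...,1]>box[2])&(W[...,1]<box[3])).astype(np.uint8)
    k,l,st,c=cv2.connectedComponentsWithStats(m,connectivity=8)
    for i in range(1,k):
        if st[i,4]<amin: continue
        P=W[l==i]; r=cv2.minAreaRect(P[:,:2].astype(np.float32)*1000)
        print(n,'px',c[i].round(),'n',st[i,4],'med',np.median(P,0).round(4),'zr',P[:,2].min().round(3),P[:,2].max().round(3),'rect',np.round(r[0],1),np.round(r[1],1),round(r[2],1))
E
python3 - <<'E'
from meas import *
for n in('top','side'):
    s=load(n); W=world(s); z=W[...,2]
    print(n,'table',np.nanmedian(z[np.abs(z)<.02]))
    for a,b in((.006,.04),(.013,.03),(.05,.075),(.08,.13)):
        print(a,b); blobs(n,s,a,b,15)
s=load('top')
cv2.imwrite('pics/c1.png',cv2.resize(s['pixels'][200:320,170:500,::-1],None,fx=2.4,fy=2.4,interpolation=cv2.INTER_CUBIC))
E
```

```text
top table 0.0006780975773652675
0.006 0.04
top px [261. 129.] n 226 med [0.7947 0.1277 0.0213] zr 0.006 0.04 rect [795.4 134. ] [130.6  19.8] 83.7
top px [357. 159.] n 458 med [ 0.7129 -0.1253  0.0193] zr 0.006 0.026 rect [ 713.3 -125.5] [66.5 66.5] 22.3
top px [155. 168.] n 1222 med [0.6898 0.4057 0.0251] zr 0.006 0.031 rect [691.7 408.1] [90.5 90.6] 16.7
top px [264. 167.] n 56 med [0.689  0.1175 0.0248] zr 0.007 0.04 rect [695.8 122.4] [20.6 52.6] 25.8
top px [316. 171.] n 287 med [ 0.6773 -0.0169  0.0186] zr 0.006 0.04 rect [683.4 -17.2] [53.  54.6] 89.3
top px [398. 189.] n 278 med [ 0.6272 -0.2287  0.0187] zr 0.006 0.024 rect [ 633.5 -234.9] [53.7 53.7] 89.3
top px [218. 196.] n 64 med [0.6124 0.2355 0.0254] zr 0.007 0.039 rect [618.2 240.3] [17.1 42.7] 62.5
top px [ 82. 263.] n 938 med [0.4385 0.5796 0.0233] zr 0.006 0.04 rect [454.5 580.9] [308.5   7.6] 3.6
top px [436. 207.] n 27 med [ 0.5828 -0.3334  0.0074] zr 0.006 0.01 rect [ 581.8 -334.7] [17.3 22.9] 59.7
top px [427. 225.] n 31 med [ 0.5357 -0.3085  0.0067] zr 0.006 0.009 rect [ 539.2 -308.4] [14.9 32.9] 75.9
top px [1
[... 6006 characters left out ...]
.4427 0.5855 0.0596] zr 0.05 0.068 rect [452.  589.9] [305.6  29.4] 3.7
side px [274. 133.] n 85 med [0.5217 0.42   0.0625] zr 0.05 0.069 rect [522.9 424. ] [42.1 41.9] 34.1
side px [311. 155.] n 96 med [0.6223 0.246  0.0624] zr 0.05 0.068 rect [622.4 251.4] [42.8 40.9] 74.1
side px [343. 173.] n 97 med [0.7008 0.1104 0.0637] zr 0.05 0.075 rect [706.5 119.4] [33.2 53.6] 72.0
side px [350. 201.] n 45 med [ 0.6796 -0.0239  0.062 ] zr 0.05 0.07 rect [680.8 -21. ] [18.3 20. ] 82.8
side px [359. 256.] n 50 med [ 0.6305 -0.2388  0.0639] zr 0.051 0.07 rect [ 630.5 -236.4] [17.8 19.2] 10.5
0.08 0.13
side px [344. 164.] n 99 med [0.7063 0.1227 0.0939] zr 0.08 0.116 rect [706.2 126.1] [32.8 35.3] 65.9
```

View pics/c1.png

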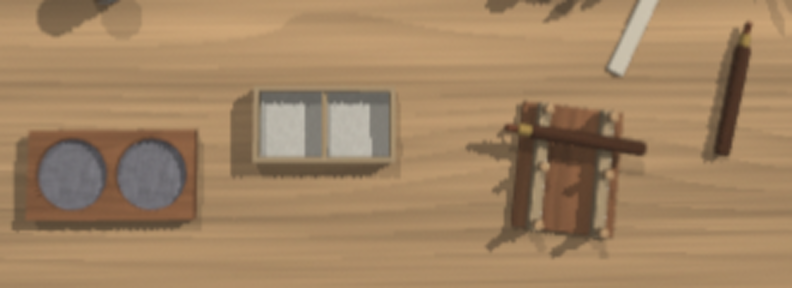

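The crop shows the rest with its free place on the near (lower) side. The kept burnisher's tip points to +y (left), and the loose one's tip points up at crop (746,28). The positions from both cameras agree to about 3 mm. The loose burnisher lay outside my box, so I'll measure it now.

```bash
python3 - <<'E'
from meas import *
for n in('top','side'):
    s=load(n); blobs(n,s,.005,.03,20,(0.4,.65,-.53,-.37))
    blobs(n,s,.036,.055,4,(0.33,.52,-.34,-.14))
    W=world(s);m=(W[...,2]>.010)&(W[...,2]<.022)&(W[...,0]>.42)&(W[...,0]<.62)&(W[...,1]>-.5)&(W[...,1]<-.38)
    P=W[m][:,:2]; v=cv2.fitLine(P.astype(np.float32),cv2.DIST_HUBER,0,.01,.01).ravel(); t=(P-v[2:])@v[:2]
    print(v,t.min(),t.max(),v[2:]+v[:2]*(t.min()+t.max())/2)
E
```

```text
top px [475. 238.] n 367 med [ 0.4998 -0.4297  0.015 ] zr 0.006 0.021 rect [ 504.4 -432.2] [ 18.3 146.7] 74.6
top px [398. 245.] n 15 med [ 0.4838 -0.2198  0.0456] zr 0.038 0.05 rect [ 485.1 -221.5] [7.  7.6] 89.4
top px [425. 248.] n 15 med [ 0.4755 -0.2891  0.046 ] zr 0.037 0.048 rect [ 476.7 -288.3] [7.8 7.6] 89.3
top px [412. 257.] n 340 med [ 0.4534 -0.2544  0.041 ] zr 0.036 0.047 rect [ 454.3 -249.3] [151.   15.8] 80.2
top px [396. 269.] n 17 med [ 0.4247 -0.2126  0.0456] zr 0.036 0.049 rect [ 425.8 -213.3] [7.5 8.3] 0.2
top px [423. 272.] n 16 med [ 0.4163 -0.2804  0.0459] zr 0.037 0.048 rect [ 416.4 -280.8] [8.1 8.1] 61.2
top px [394. 293.] n 18 med [ 0.3663 -0.2051  0.0455] zr 0.037 0.049 rect [ 365.4 -205.7] [8.7 8.5] 36.2
top px [421. 297.] n 17 med [ 0.3559 -0.2718  0.0454] zr 0.039 0.049 rect [ 357.  -272.7] [7.9 8.3] 4.4
[ 0.9646782  -0.26343107  0.5000809  -0.43027446] -0.0686042554742385 0.07798452334814757 [ 0.50460535 -0.43150998]
side px [335. 339.] n 362 med [ 0.4952 -0.4341  0.0132] zr 0.005 0.019 rect [ 502.2 -434.3] [ 19.3 146.6] 75.9
side px [300. 282.] n 237 med [ 0.4484 -0.2595  0.0405] zr 0.036 0.046 rect [ 450.6 -248.3] [152.1  15.8] 80.1
side px [307. 268.] n 13 med [ 0.48   -0.2219  0.0448] zr 0.038 0.048 rect [ 479.9 -222.2] [7.4 9.2] 53.1
side px [286. 270.] n 15 med [ 0.4219 -0.2152  0.045 ] zr 0.036 0.048 rect [ 422.  -213.1] [8.5 8.1] 34.5
side px [266. 273.] n 13 med [ 0.3642 -0.2075  0.0449] zr 0.037 0.048 rect [ 366.1 -205.6] [9.6 7.2] 55.0
side px [311. 288.] n 17 med [ 0.4719 -0.2882  0.0446] zr 0.037 0.049 rect [ 472.2 -289. ] [10.9  7.7] 22.2
side px [289. 291.] n 15 med [ 0.4123 -0.2804  0.0449] zr 0.037 0.049 rect [ 412.1 -280.3] [8.4 7.4] 19.4
side px [268. 294.] n 15 med [ 0.3552 -0.274   0.0445] zr 0.039 0.048 rect [ 355.4 -273.8] [6.6 8.7] 43.9
[ 0.96381915 -0.26655704  0.49559894 -0.4332248 ] -0.06648400514766589 0.07998298044490917 [ 0.50210423 -0.43502392]
```

Request:
apply_moves:
  claw: [0.2,0.2,0.2,0.2,0.2]
  travel:
    - [0.035,-0.003,0.01]
    - [0.07,-0.006,0.02]
    - [0.105,-0.009,0.03]
    - [0.14,-0.012,0.04]
    - [0.175,-0.015,0.05]
  turn:
    - [0,0,0.036]
    - [0,0,0.072]
    - [0,0,0.108]
    - [0,0,0.144]
    - [0,0,0.18]

```text
t: 0.52
tcp_pos: [0.3805, -0.5002, 0.1905]
tool_rot: [0.997, -0.074, -0.0, -0.0]
force: [0.3, 0.5, 0.2]
finger_gap: 0.601
gripper_force: 0.0
```

```bash
cat > go.py <<'E'
import sys
from h import *
from scipy.spatial.transform import Rotation as R
# go.py x y z heading_deg : prints tool-axis scaled shift & turn
s=manip.sense(); r=R.from_quat(s['tool_rot']); M=r.as_matrix()
hd=np.degrees(np.arctan2(M[1,0],M[0,0]))
print('t',round(s['t'],2),'tcp',np.round(s['tcp_pos'],4),'hd',round(hd,2),'tilt',round(np.degrees(np.arccos(-M[2,2])),2),'q',np.round(s['q'],2),'gap',round(s['finger_gap'],3),'gf',s['gripper_force'],'F',np.round(s['force'],1))
if len(sys.argv)>4:
    a=list(map(float,sys.argv[1:5])); d=np.array(a[:3])-s['tcp_pos']
    c,n=np.cos(np.radians(a[3])),np.sin(np.radians(a[3]))
    T=np.array([[c,n,0],[n,-c,0],[0,0,-1]]).T
    print('shift',(M.T@d/.8).round(4),'turn',(R.from_matrix(M.T@T).as_rotvec()/np.pi).round(4))
E
python3 go.py .503 -.433 .08 -15.4
```

```text
t 0.52 tcp [ 0.3805 -0.5002  0.1905] hd -8.47 tilt 0.06 q [-1.1   0.58  1.46  0.    1.1   0.62] gap 0.601 gf 0.0 F [0.3 0.5 0.2]
shift [ 0.1392 -0.1055  0.1381] turn [-0.0003  0.0002  0.0385]
```

Request:
apply_moves:
  claw: [0.2,0.2,0.2,0.2,0.2]
  travel:
    - [0.028,-0.021,0.028]
    - [0.056,-0.042,0.055]
    - [0.084,-0.063,0.083]
    - [0.112,-0.085,0.11]
    - [0.1395,-0.1055,0.138]
  turn:
    - [0,0,0.01]
    - [0,0,0.02]
    - [0,0,0.03]
    - [0,0,0.0385]
    - [0,0,0.0385]

```text
t: 0.93
tcp_pos: [0.5031, -0.4322, 0.0795]
tool_rot: [0.991, -0.131, -0.0, -0.0]
force: [1.2, -0.3, -0.8]
finger_gap: 0.6
gripper_force: 0.0
```

```bash
python3 go.py .503 -.433 .004 -15.4
python3 - <<'E'
from h import *
s=snap('side');cv2.imwrite('pics/b1.png',cv2.resize(s['pixels'][260:400,250:450,::-1],None,fx=3,fy=3,interpolation=cv2.INTER_CUBIC))
E
```

```text
t 0.93 tcp [ 0.5031 -0.4322  0.0795] hd -15.1 tilt 0.05 q [-0.88  0.76  1.44  0.    0.94  0.96] gap 0.6 gf 0.0 F [ 1.2 -0.3 -0.8]
shift [0.0003 0.0011 0.0944] turn [-0.0002  0.0002  0.0017]
```

View pics/b1.png

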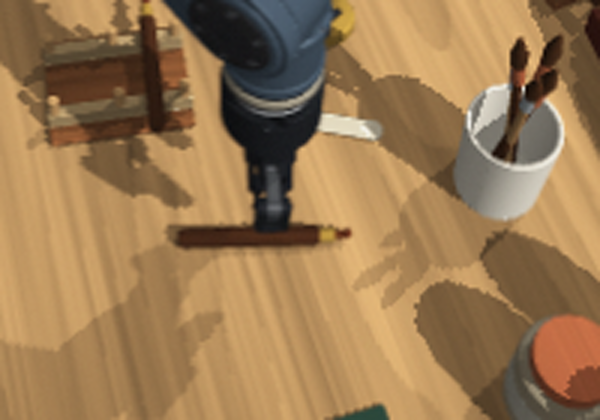

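The gripper (fingers at crop (272,200)) is centred over the burnisher (180–350, 235), so I'll descend and grip.

Request:
apply_moves:
  claw: [0,0,0,0,0]
  travel:
    - [0,0,0.03]
    - [0,0,0.06]
    - [0,0,0.08]
    - [0,0,0.092]
    - [0,0.001,0.0935]
  turn:
    - [0,0,0]
    - [0,0,0]
    - [0,0,0]
    - [0,0,0.001]
    - [0,0,0.0017]

```text
t: 1.4
tcp_pos: [0.5006, -0.4326, 0.0035]
tool_rot: [0.991, -0.134, -0.002, -0.002]
force: [0.2, 0.8, 0.1]
finger_gap: 0.499
gripper_force: 0.0
```

Request:
apply_moves:
  claw: [-1,-1,-1,-1,-1]
  travel:
    - [0,0,0]
    - [0,0,0]
    - [0,0,0]
    - [0,0,0]
    - [0,0,0]
  turn:
    - [0,0,0]
    - [0,0,0]
    - [0,0,0]
    - [0,0,0]
    - [0,0,0]
  newtons: 30

```text
t: 1.82
tcp_pos: [0.5024, -0.4349, 0.0073]
tool_rot: [0.991, -0.134, 0.001, 0.001]
force: [-0.4, 0.5, 2.8]
finger_gap: 0.167
gripper_force: 31.2
```

Request:
apply_moves:
  claw: [-1,-1,-1,-1,-1]
  travel:
    - [0,0,0]
    - [0,0,0]
    - [0,0,0]
    - [0,0,0]
    - [0,0,0]
  turn:
    - [0,0,0]
    - [0,0,0]
    - [0,0,0]
    - [0,0,0]
    - [0,0,0]

```text
t: 2.23
tcp_pos: [0.5024, -0.4348, 0.0072]
tool_rot: [0.991, -0.134, 0.001, 0.001]
force: [-1.1, 0.2, 6.6]
finger_gap: 0.172
gripper_force: 31.6
```

```bash
python3 go.py .503 -.433 .15 82
```

```text
t 2.23 tcp [ 0.5024 -0.4348  0.0072] hd -15.35 tilt 0.11 q [-0.88  0.87  1.46 -0.    0.81  0.96] gap 0.172 gf 31.6485279193148 F [-1.1  0.2  6.6]
shift [ 0.0004 -0.0022 -0.1784] turn [ 0.0007 -0.     -0.5408]
```

Request:
apply_moves:
  claw: [-1,-1,-1,-1,-1]
  travel:
    - [0,0,-0.02]
    - [0,0,-0.05]
    - [0,0,-0.085]
    - [0,0,-0.12]
    - [0,0,-0.15]
  turn:
    - [0,0,0]
    - [0,0,0]
    - [0,0,0]
    - [0,0,0]
    - [0,0,0]

```text
t: 2.65
tcp_pos: [0.5019, -0.4339, 0.1274]
tool_rot: [0.991, -0.134, 0.0, -0.0]
force: [0.2, -0.3, -0.3]
finger_gap: 0.17
gripper_force: 30.9
```

Request:
apply_moves:
  claw: [-1,-1,-1,-1,-1]
  travel:
    - [-0.02,-0.02,0]
    - [-0.04,-0.04,0]
    - [-0.06,-0.06,0]
    - [-0.08,-0.08,0]
    - [-0.1,-0.098,0]
  turn:
    - [0,0,-0.036]
    - [0,0,-0.072]
    - [0,0,-0.108]
    - [0,0,-0.144]
    - [0,0,-0.18]

```text
t: 3.07
tcp_pos: [0.4447, -0.3358, 0.1259]
tool_rot: [0.989, 0.151, -0.0, -0.0]
force: [0.3, -0.1, -0.8]
finger_gap: 0.169
gripper_force: 30.9
```

Request:
apply_moves:
  claw: [-1,-1,-1,-1,-1]
  travel:
    - [0,0,0]
    - [0,0,0]
    - [0,0,0]
    - [0,0,0]
    - [0,0,0]
  turn:
    - [0,0,-0.036]
    - [0,0,-0.072]
    - [0,0,-0.108]
    - [0,0,-0.144]
    - [0,0,-0.18]

```text
t: 3.48
tcp_pos: [0.4453, -0.3369, 0.1259]
tool_rot: [0.907, 0.421, -0.0, -0.0]
force: [1.2, -0.0, -0.4]
finger_gap: 0.169
gripper_force: 30.9
```

```bash
python3 go.py .390 -.243 .12 82
```

```text
t 3.48 tcp [ 0.4453 -0.3369  0.1259] hd 49.77 tilt 0.04 q [-0.85  0.59  1.7   0.    0.86 -0.15] gap 0.169 gf 30.934807248140856 F [ 1.2 -0.  -0.4]
shift [ 0.045  -0.1286  0.0075] turn [-2.000e-04 -1.000e-04 -1.791e-01]
```

Request:
apply_moves:
  claw: [-1,-1,-1,-1,-1]
  travel:
    - [0.009,-0.025,0]
    - [0.018,-0.05,0]
    - [0.027,-0.075,0]
    - [0.036,-0.103,0]
    - [0.045,-0.1286,0]
  turn:
    - [0,0,-0.036]
    - [0,0,-0.072]
    - [0,0,-0.108]
    - [0,0,-0.144]
    - [0,0,-0.179]

```text
t: 3.9
tcp_pos: [0.3898, -0.2418, 0.1259]
tool_rot: [0.755, 0.656, 0.0, -0.001]
force: [0.6, 0.1, -0.5]
finger_gap: 0.173
gripper_force: 30.9
```

Request:
apply_moves:
  claw: [-1]
  travel:
    - [0,0,0]
  turn:
    - [0,0,0]

```text
t: 3.98
tcp_pos: [0.3867, -0.2376, 0.1255]
tool_rot: [0.755, 0.655, -0.0, -0.005]
force: [-0.8, 0.8, -0.9]
finger_gap: 0.171
gripper_force: 30.9
```

```bash
python3 go.py .390 -.243 .034 82
python3 - <<'E'
from meas import *
s=snap('top'); blobs('top',s,.09,.135,20,(0.3,.5,-.36,-.12))
s2=snap('side'); blobs('side',s2,.09,.135,20,(0.3,.5,-.36,-.12))
cv2.imwrite('pics/b2.png',np.hstack([cv2.resize(a['pixels'][y:y+130,x:x+130,::-1],(400,400),interpolation=cv2.INTER_CUBIC) for a,x,y in((s,345,210),(s2,220,210))]))
E
```

```text
t 3.98 tcp [ 0.3867 -0.2376  0.1255] hd 81.9 tilt 0.54 q [-0.8   0.49  1.95  0.    0.72 -0.66] gap 0.171 gf 30.93426481609299 F [-0.8  0.8 -0.9]
shift [-0.0068  0.0058  0.1143] turn [-0.0023 -0.0019 -0.0006]
top px [400. 284.] n 160 med [ 0.3954 -0.2008  0.1323] zr 0.125 0.135 rect [ 394.6 -200.8] [77.  16.1] 82.2
side px [275. 271.] n 153 med [ 0.3837 -0.2696  0.1328] zr 0.124 0.135 rect [ 385.3 -261.5] [ 27.2 108.5] 1.1
```

View pics/b2.png

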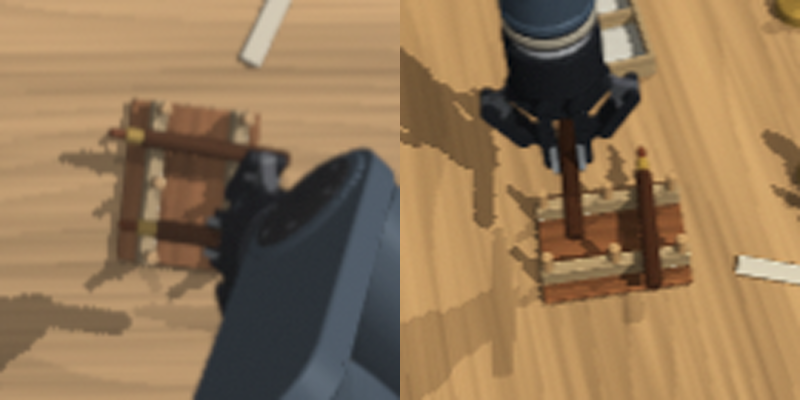

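Left: the tool is held parallel to the kept burnisher. Right: it sits level over the free lane, at crop (570,180). I'll lower it now.

Request:
apply_moves:
  claw: [-1,-1,-1,-1,-1]
  travel:
    - [0,0,0.0]
    - [0,0,0.0]
    - [0,0,0.025]
    - [0,0,0.05]
    - [0,0,0.07]
  turn:
    - [0,0,0]
    - [0,0,0]
    - [0,0,0]
    - [0,0,0]
    - [0,0,0]

```text
t: 4.5
tcp_pos: [0.3916, -0.2444, 0.0693]
tool_rot: [0.757, 0.653, 0.0, 0.001]
force: [0.2, -0.4, -1.2]
finger_gap: 0.174
gripper_force: 30.9
```

Request:
apply_moves:
  claw: [-1,-1]
  travel:
    - [0,0,0.0]
    - [0,0,0.0]
  turn:
    - [0,0,0]
    - [0,0,0]

```text
t: 4.67
tcp_pos: [0.3909, -0.2436, 0.0695]
tool_rot: [0.757, 0.654, -0.0, -0.001]
force: [0.2, 0.4, -0.6]
finger_gap: 0.179
gripper_force: 30.9
```

```bash
python3 go.py .390 -.243 .0355 82
```

```text
t 4.67 tcp [ 0.3909 -0.2436  0.0695] hd 81.62 tilt 0.07 q [-0.8   0.6   1.97 -0.    0.57 -0.65] gap 0.179 gf 30.929209637508137 F [ 0.2  0.4 -0.6]
shift [ 0.0005 -0.0011  0.0425] turn [-0.0003 -0.0002 -0.0021]
```

Well aligned. Lower, release to half open, rise.

Request:
apply_moves:
  claw: [-1,-1,-1,-1,-1]
  travel:
    - [0,0,0.012]
    - [0,-0.001,0.025]
    - [0,-0.001,0.035]
    - [0,-0.001,0.0415]
    - [0,-0.001,0.0415]
  turn:
    - [0,0,0]
    - [0,0,0]
    - [0,0,0]
    - [0,0,0]
    - [0,0,0]

```text
t: 5.08
tcp_pos: [0.3898, -0.2429, 0.0362]
tool_rot: [0.757, 0.654, -0.0, -0.0]
force: [-0.0, 0.8, 0.0]
finger_gap: 0.177
gripper_force: 30.9
```

Request:
apply_moves:
  claw: [-0.3,-0.2,-0.1,-0.1,-0.1]
  travel:
    - [0,0,0]
    - [0,0,0]
    - [0,0,0]
    - [0,0,0]
    - [0,0,0]
  turn:
    - [0,0,0]
    - [0,0,0]
    - [0,0,0]
    - [0,0,0]
    - [0,0,0]

```text
t: 5.5
tcp_pos: [0.3901, -0.2431, 0.0372]
tool_rot: [0.757, 0.654, 0.0, 0.0]
force: [0.3, 0.9, 0.1]
finger_gap: 0.453
gripper_force: 0.0
```

Request:
apply_moves:
  claw: [-0.1,-0.1,-0.1,-0.1,-0.1]
  travel:
    - [0,0,-0.01]
    - [0,0,-0.03]
    - [0,0,-0.06]
    - [0,0,-0.1]
    - [0,0,-0.14]
  turn:
    - [0,0,0]
    - [0,0,0]
    - [0,0,0]
    - [0,0,0]
    - [0,0,0]

```text
t: 5.92
tcp_pos: [0.3893, -0.2424, 0.1502]
tool_rot: [0.757, 0.654, -0.0, -0.001]
force: [0.9, -0.9, -0.6]
finger_gap: 0.447
gripper_force: 0.0
```

```bash
python3 go.py .632 -.237 .15 90
python3 - <<'E'
from meas import *
s2=snap('side'); blobs('side',s2,.031,.055,20,(0.3,.5,-.36,-.12))
cv2.imwrite('pics/b3.png',cv2.resize(s2['pixels'][210:340,220:350,::-1],(400,400),interpolation=cv2.INTER_CUBIC))
E
```

```text
t 5.92 tcp [ 0.3893 -0.2424  0.1502] hd 81.66 tilt 0.1 q [-0.8   0.44  1.92 -0.    0.78 -0.66] gap 0.447 gf 0.0 F [ 0.9 -0.9 -0.6]
shift [ 5.070e-02  2.991e-01 -1.000e-04] turn [-0.0004 -0.0004 -0.0463]
side px [300. 282.] n 248 med [ 0.4485 -0.2603  0.0405] zr 0.033 0.046 rect [ 450.6 -247.7] [150.2  16. ] 80.2
side px [278. 285.] n 243 med [ 0.3884 -0.2578  0.0405] zr 0.031 0.048 rect [ 389.4 -244. ] [148.6  16.4] 82.8
side px [286. 271.] n 22 med [ 0.4212 -0.2151  0.042 ] zr 0.031 0.051 rect [ 421.8 -214.4] [9.9 7.1] 11.2
side px [311. 288.] n 20 med [ 0.472  -0.2889  0.0433] zr 0.031 0.049 rect [ 471.8 -288.5] [9. 9.] 81.1
```

View pics/b3.png

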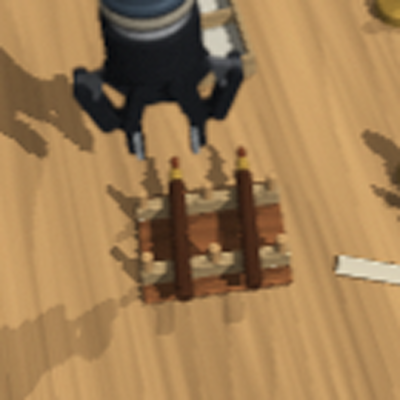

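Both burnishers lie side by side between the pegs (crop x 178 and 248). Next is the weight at (0.632, −0.236).

Request:
apply_moves:
  claw: [0.4,0.4,0.4,0.4,0.4]
  travel:
    - [0.005,0.03,0]
    - [0.013,0.075,0]
    - [0.021,0.12,0]
    - [0.028,0.165,0]
    - [0.035,0.21,0]
  turn:
    - [0,0,-0.01]
    - [0,0,-0.02]
    - [0,0,-0.03]
    - [0,0,-0.04]
    - [0,0,-0.0463]

```text
t: 6.38
tcp_pos: [0.5617, -0.2392, 0.1497]
tool_rot: [0.707, 0.708, 0.0, 0.0]
force: [0.3, -1.4, -0.3]
finger_gap: 0.701
gripper_force: 0.0
```

```bash
python3 go.py .632 -.236 .09 90
```

```text
t 6.38 tcp [ 0.5617 -0.2392  0.1497] hd 90.08 tilt 0.03 q [-0.59  0.61  1.55 -0.    0.99 -0.59] gap 0.701 gf 0.0 F [ 0.3 -1.4 -0.3]
shift [0.0039 0.0879 0.0746] turn [0.0001 0.0001 0.0005]
```

Request:
apply_moves:
  claw: [0.4,0.4,0.4,0.4,0.4]
  travel:
    - [0.002,0.03,0.0]
    - [0.004,0.065,0.02]
    - [0.004,0.088,0.05]
    - [0.004,0.088,0.075]
    - [0.004,0.088,0.075]
  turn:
    - [0,0,0]
    - [0,0,0]
    - [0,0,0]
    - [0,0,0]
    - [0,0,0]

```text
t: 6.8
tcp_pos: [0.6286, -0.2344, 0.0847]
tool_rot: [0.707, 0.708, -0.001, -0.004]
force: [0.7, 0.2, -0.8]
finger_gap: 0.699
gripper_force: 0.0
```

Request:
apply_moves:
  claw: [0.4,0.4,0.4,0.4,0.4]
  travel:
    - [0,0,0.02]
    - [0,0,0.045]
    - [0,0,0.065]
    - [0,0,0.076]
    - [0,0,0.076]
  turn:
    - [0,0,0]
    - [0,0,0]
    - [0,0,0]
    - [0,0,0]
    - [0,0,0]

```text
t: 7.22
tcp_pos: [0.6289, -0.2358, 0.027]
tool_rot: [0.707, 0.707, -0.001, -0.002]
force: [-0.3, -0.7, 0.2]
finger_gap: 0.699
gripper_force: 0.0
```

```bash
python3 go.py .632 -.236 .029 90
```

```text
t 7.22 tcp [ 0.6289 -0.2358  0.027 ] hd 89.98 tilt 0.23 q [-0.52  0.84  1.43 -0.    0.87 -0.52] gap 0.699 gf 0.0 F [-0.3 -0.7  0.2]
shift [-0.0002  0.0039 -0.0026] turn [-0.0011 -0.0006 -0.0001]
```

Request:
apply_moves:
  claw: [-0.5,-1,-1,-1,-1]
  travel:
    - [0,0.002,-0.001]
    - [0,0.002,-0.001]
    - [0,0.002,-0.001]
    - [0,0.002,-0.001]
    - [0,0.002,-0.001]
  turn:
    - [0,0,0]
    - [0,0,0]
    - [0,0,0]
    - [0,0,0]
    - [0,0,0]
  newtons: 60

```text
t: 7.63
tcp_pos: [0.6336, -0.2371, 0.0308]
tool_rot: [0.707, 0.707, 0.001, 0.002]
force: [0.3, -0.3, 5.8]
finger_gap: 0.234
gripper_force: 58.8
```

Request:
apply_moves:
  claw: [-1,-1,-1,-1,-1]
  travel:
    - [0,0,0]
    - [0,0,0]
    - [0,0,0]
    - [0,0,0]
    - [0,0,0]
  turn:
    - [0,0,0]
    - [0,0,0]
    - [0,0,0]
    - [0,0,0]
    - [0,0,0]

```text
t: 8.05
tcp_pos: [0.6336, -0.2371, 0.0308]
tool_rot: [0.707, 0.707, 0.0, 0.002]
force: [0.3, 0.1, 6.2]
finger_gap: 0.239
gripper_force: 58.9
```

Request:
apply_moves:
  claw: [-1,-1,-1,-1,-1]
  travel:
    - [0,0,-0.01]
    - [0,0,-0.03]
    - [0,0,-0.06]
    - [0,0,-0.09]
    - [0,0,-0.12]
  turn:
    - [0,0,0]
    - [0,0,0]
    - [0,0,0]
    - [0,0,0]
    - [0,0,0]

```text
t: 8.47
tcp_pos: [0.6304, -0.2355, 0.1241]
tool_rot: [0.707, 0.707, -0.001, -0.002]
force: [0.5, 0.4, -6.4]
finger_gap: 0.232
gripper_force: 59.2
```

```bash
python3 go.py .420 .198 .12 90
```

```text
t 8.47 tcp [ 0.6304 -0.2355  0.1241] hd 90.0 tilt 0.3 q [-0.52  0.72  1.39 -0.    1.04 -0.52] gap 0.232 gf 59.221243991078154 F [ 0.5  0.4 -6.4]
shift [ 0.5418 -0.263   0.0077] turn [-0.0014 -0.0008  0.    ]
```

Request:
apply_moves:
  claw: [-1,-1,-1,-1,-1]
  travel:
    - [0.015,-0.007,0]
    - [0.04,-0.02,0]
    - [0.075,-0.037,0]
    - [0.115,-0.056,0]
    - [0.155,-0.075,0]
  turn:
    - [0,0,0]
    - [0,0,0]
    - [0,0,0]
    - [0,0,0]
    - [0,0,0]

```text
t: 8.88
tcp_pos: [0.5699, -0.1111, 0.1239]
tool_rot: [0.708, 0.707, -0.001, -0.002]
force: [0.5, 0.8, -5.8]
finger_gap: 0.236
gripper_force: 59.3
```

Request:
apply_moves:
  claw: [-1,-1,-1,-1,-1]
  travel:
    - [0.04,-0.02,0]
    - [0.08,-0.039,0]
    - [0.12,-0.058,0]
    - [0.16,-0.077,0]
    - [0.2,-0.097,0]
  turn:
    - [0,0,0]
    - [0,0,0]
    - [0,0,0]
    - [0,0,0]
    - [0,0,0]

```text
t: 9.3
tcp_pos: [0.4926, 0.049, 0.1244]
tool_rot: [0.707, 0.707, -0.001, -0.001]
force: [0.7, 1.2, -5.3]
finger_gap: 0.23
gripper_force: 59.2
```

Request:
apply_moves:
  claw: [-1,-1,-1,-1,-1]
  travel:
    - [0.04,-0.02,0]
    - [0.08,-0.039,0]
    - [0.12,-0.058,0]
    - [0.15,-0.073,0]
    - [0.17,-0.083,0]
  turn:
    - [0,0,0]
    - [0,0,0]
    - [0,0,0]
    - [0,0,0]
    - [0,0,0]

```text
t: 9.72
tcp_pos: [0.4247, 0.1854, 0.1245]
tool_rot: [0.706, 0.708, -0.002, -0.001]
force: [-1.2, -0.2, -5.8]
finger_gap: 0.24
gripper_force: 59.3
```

Request:
apply_moves:
  claw: [-1,-1,-1]
  travel:
    - [0.01,-0.006,0]
    - [0.017,-0.008,0]
    - [0.017,-0.008,0]
  turn:
    - [0,0,0]
    - [0,0,0]
    - [0,0,0]

```text
t: 9.97
tcp_pos: [0.4215, 0.1976, 0.1248]
tool_rot: [0.707, 0.708, -0.0, -0.0]
force: [0.2, 0.1, -5.9]
finger_gap: 0.233
gripper_force: 59.2
```

```bash
python3 go.py .420 .198 .046 90
```

```text
t 9.97 tcp [0.4215 0.1976 0.1248] hd 90.07 tilt 0.03 q [ 0.2   0.5   1.93 -0.    0.72  0.2 ] gap 0.233 gf 59.232401942135766 F [ 0.2  0.1 -5.9]
shift [ 0.0006 -0.0018  0.0985] turn [-0.0002  0.0001  0.0004]
```

Request:
apply_moves:
  claw: [-1,-1,-1,-1,-1]
  travel:
    - [0,-0.001,0.02]
    - [0,-0.002,0.045]
    - [0,-0.002,0.07]
    - [0,-0.002,0.09]
    - [0,-0.002,0.1]
  turn:
    - [0,0,0]
    - [0,0,0]
    - [0,0,0]
    - [0,0,0]
    - [0,0,0]

```text
t: 10.38
tcp_pos: [0.4208, 0.1958, 0.0432]
tool_rot: [0.708, 0.706, -0.001, -0.0]
force: [0.7, -0.6, -5.7]
finger_gap: 0.236
gripper_force: 59.3
```

Request:
apply_moves:
  claw: [-1,-1]
  travel:
    - [0,0,0.002]
    - [0,0,0.002]
  turn:
    - [0,0,0]
    - [0,0,0]

```text
t: 10.55
tcp_pos: [0.4211, 0.1962, 0.0432]
tool_rot: [0.708, 0.707, -0.0, 0.0]
force: [0.2, 0.4, -6.4]
finger_gap: 0.238
gripper_force: 59.3
```

Request:
apply_moves:
  claw: [0,0.4,0.4,0.4,0.4]
  travel:
    - [0,0,0]
    - [0,0,0]
    - [0,0,0]
    - [0,0,0]
    - [0,0,0]
  turn:
    - [0,0,0]
    - [0,0,0]
    - [0,0,0]
    - [0,0,0]
    - [0,0,0]

```text
t: 10.97
tcp_pos: [0.4207, 0.1972, 0.0438]
tool_rot: [0.707, 0.707, 0.001, 0.0]
force: [0.6, 0.4, 0.0]
finger_gap: 0.701
gripper_force: 0.0
```

Request:
apply_moves:
  claw: [0.4,0.4,0.4,0.4,0.4]
  travel:
    - [0,0,-0.01]
    - [0,0,-0.03]
    - [0,0,-0.06]
    - [0,0,-0.09]
    - [0,0,-0.12]
  turn:
    - [0,0,0]
    - [0,0,0]
    - [0,0,0]
    - [0,0,0]
    - [0,0,0]

```text
t: 11.38
tcp_pos: [0.4198, 0.1971, 0.1408]
tool_rot: [0.707, 0.707, -0.0, -0.0]
force: [0.6, 0.0, -0.3]
finger_gap: 0.704
gripper_force: 0.0
```

```bash
python3 go.py .681 -.019 .14 90
```

```text
t 11.38 tcp [0.4198 0.1971 0.1408] hd 90.01 tilt 0.02 q [ 0.2   0.46  1.92 -0.    0.76  0.2 ] gap 0.704 gf 0.0 F [ 0.6  0.  -0.3]
shift [-0.2702  0.3264  0.0009] turn [-0.0001  0.      0.0001]
```

Request:
apply_moves:
  claw: [0.4,0.4,0.4,0.4,0.4]
  travel:
    - [-0.015,0.018,0]
    - [-0.04,0.048,0]
    - [-0.07,0.085,0]
    - [-0.1,0.121,0]
    - [-0.13,0.157,0]
  turn:
    - [0,0,0]
    - [0,0,0]
    - [0,0,0]
    - [0,0,0]
    - [0,0,0]

```text
t: 11.8
tcp_pos: [0.5468, 0.0923, 0.1403]
tool_rot: [0.707, 0.707, 0.0, 0.0]
force: [0.8, 0.6, 1.6]
finger_gap: 0.702
gripper_force: 0.0
```

Request:
apply_moves:
  claw: [0.4,0.4,0.4,0.4,0.4]
  travel:
    - [-0.03,0.036,0]
    - [-0.06,0.072,0]
    - [-0.09,0.108,0]
    - [-0.115,0.139,0]
    - [-0.135,0.163,0]
  turn:
    - [0,0,0]
    - [0,0,0]
    - [0,0,0]
    - [0,0,0]
    - [0,0,0]

```text
t: 12.22
tcp_pos: [0.6783, -0.0171, 0.1401]
tool_rot: [0.708, 0.707, 0.0, 0.001]
force: [1.0, 0.5, -0.4]
finger_gap: 0.702
gripper_force: 0.0
```

Request:
apply_moves:
  claw: [0.4,0.4,0.4,0.4]
  travel:
    - [-0.005,0.006,0.01]
    - [-0.005,0.006,0.03]
    - [-0.005,0.006,0.05]
    - [-0.005,0.006,0.06]
  turn:
    - [0,0,0]
    - [0,0,0]
    - [0,0,0]
    - [0,0,0]

```text
t: 12.55
tcp_pos: [0.6785, -0.0179, 0.0892]
tool_rot: [0.707, 0.707, -0.001, -0.002]
force: [-0.5, 0.2, 0.1]
finger_gap: 0.698
gripper_force: 0.0
```

```bash
python3 go.py .681 -.019 .029 90
```

```text
t 12.55 tcp [ 0.6785 -0.0179  0.0892] hd 90.01 tilt 0.3 q [-0.19  0.77  1.39  0.    0.99 -0.19] gap 0.698 gf 0.0 F [-0.5  0.2  0.1]
shift [-0.0014  0.0034  0.0752] turn [-0.0016 -0.0004  0.    ]
```

Request:
apply_moves:
  claw: [0.4,0.4,0.4,0.4,0.4]
  travel:
    - [-0.001,0.002,0.02]
    - [-0.001,0.003,0.045]
    - [-0.001,0.003,0.065]
    - [-0.001,0.003,0.074]
    - [-0.001,0.003,0.074]
  turn:
    - [0,0,0]
    - [0,0,0]
    - [0,0,0]
    - [0,0,0]
    - [0,0,0]

```text
t: 12.97
tcp_pos: [0.6812, -0.0186, 0.0301]
tool_rot: [0.707, 0.707, -0.001, -0.002]
force: [-0.8, -0.2, 0.3]
finger_gap: 0.702
gripper_force: 0.0
```

Request:
apply_moves:
  claw: [-0.5,-1,-1,-1,-1]
  travel:
    - [0,0,0]
    - [0,0,0]
    - [0,0,0]
    - [0,0,0]
    - [0,0,0]
  turn:
    - [0,0,0]
    - [0,0,0]
    - [0,0,0]
    - [0,0,0]
    - [0,0,0]

```text
t: 13.38
tcp_pos: [0.6839, -0.0197, 0.0337]
tool_rot: [0.707, 0.707, 0.0, 0.001]
force: [-2.3, 0.6, 6.5]
finger_gap: 0.237
gripper_force: 58.8
```

Request:
apply_moves:
  claw: [-1,-1,-1,-1,-1]
  travel:
    - [0,0,0]
    - [0,0,0]
    - [0,0,0]
    - [0,0,0]
    - [0,0,0]
  turn:
    - [0,0,0]
    - [0,0,0]
    - [0,0,0]
    - [0,0,0]
    - [0,0,0]

```text
t: 13.8
tcp_pos: [0.684, -0.0197, 0.0337]
tool_rot: [0.707, 0.707, 0.0, 0.001]
force: [-1.2, -0.4, 4.7]
finger_gap: 0.237
gripper_force: 58.8
```

Request:
apply_moves:
  claw: [-1,-1,-1,-1,-1]
  travel:
    - [0,0,-0.01]
    - [0,0,-0.03]
    - [0,0,-0.06]
    - [0,0,-0.1]
    - [0,0,-0.14]
  turn:
    - [0,0,0]
    - [0,0,0]
    - [0,0,0]
    - [0,0,0]
    - [0,0,0]

```text
t: 14.22
tcp_pos: [0.6819, -0.0194, 0.1435]
tool_rot: [0.707, 0.707, -0.001, -0.002]
force: [0.6, 0.2, -2.6]
finger_gap: 0.232
gripper_force: 59.1
```

```bash
python3 go.py .420 .282 .14 90
```

```text
t 14.22 tcp [ 0.6819 -0.0194  0.1435] hd 89.99 tilt 0.24 q [-0.19  0.7   1.35 -0.    1.09 -0.19] gap 0.232 gf 59.08070088325644 F [ 0.6  0.2 -2.6]
shift [ 0.3767 -0.3274  0.006 ] turn [-0.0013 -0.0003 -0.    ]
```

Request:
apply_moves:
  claw: [-1,-1,-1,-1,-1]
  travel:
    - [0.01,-0.009,0]
    - [0.035,-0.03,0]
    - [0.065,-0.056,0]
    - [0.1,-0.087,0]
    - [0.135,-0.117,0]
  turn:
    - [0,0,0]
    - [0,0,0]
    - [0,0,0]
    - [0,0,0]
    - [0,0,0]

```text
t: 14.63
tcp_pos: [0.5874, 0.0892, 0.1429]
tool_rot: [0.708, 0.707, -0.001, -0.001]
force: [-0.2, 1.4, -4.6]
finger_gap: 0.231
gripper_force: 59.2
```

Request:
apply_moves:
  claw: [-1,-1,-1,-1,-1]
  travel:
    - [0.035,-0.03,0]
    - [0.07,-0.061,0]
    - [0.105,-0.091,0]
    - [0.14,-0.122,0]
    - [0.17,-0.148,0]
  turn:
    - [0,0,0]
    - [0,0,0]
    - [0,0,0]
    - [0,0,0]
    - [0,0,0]

```text
t: 15.05
tcp_pos: [0.4678, 0.2257, 0.1432]
tool_rot: [0.707, 0.707, -0.001, -0.001]
force: [0.2, 0.3, -3.7]
finger_gap: 0.235
gripper_force: 59.2
```

Request:
apply_moves:
  claw: [-1,-1,-1,-1,-1]
  travel:
    - [0.03,-0.026,0]
    - [0.055,-0.048,0]
    - [0.071,-0.062,0]
    - [0.071,-0.062,0]
    - [0.071,-0.062,0]
  turn:
    - [0,0,0]
    - [0,0,0]
    - [0,0,0]
    - [0,0,0]
    - [0,0,0]

```text
t: 15.47
tcp_pos: [0.4202, 0.2816, 0.1435]
tool_rot: [0.706, 0.708, -0.001, -0.0]
force: [1.3, 0.8, -3.2]
finger_gap: 0.233
gripper_force: 59.3
```

```bash
python3 go.py .420 .282 .047 90
```

```text
t 15.47 tcp [0.4202 0.2816 0.1435] hd 90.15 tilt 0.1 q [ 0.37  0.5   1.81 -0.    0.83  0.37] gap 0.233 gf 59.2752891631244 F [ 1.3  0.8 -3.2]
shift [ 6.000e-04 -1.000e-04  1.206e-01] turn [-0.0005  0.0003  0.0008]
```

Next: lower, release, rise, and head for the jar at (0.623, 0.252).

Request:
apply_moves:
  claw: [-1,-1,-1,-1,-1]
  travel:
    - [0,0,0.02]
    - [0,0,0.05]
    - [0,0,0.085]
    - [0,0,0.11]
    - [0,0,0.12]
  turn:
    - [0,0,0]
    - [0,0,0]
    - [0,0,0]
    - [0,0,0]
    - [0,0,0]

```text
t: 15.88
tcp_pos: [0.421, 0.2796, 0.0455]
tool_rot: [0.708, 0.706, -0.002, -0.001]
force: [-13.6, -2.3, 49.8]
finger_gap: 0.233
gripper_force: 67.5
```

Request:
apply_moves:
  claw: [-1,-1]
  travel:
    - [0,0,0.002]
    - [0,0,0.002]
  turn:
    - [0,0,0]
    - [0,0,0]

```text
t: 16.05
tcp_pos: [0.4221, 0.2804, 0.0461]
tool_rot: [0.708, 0.707, -0.0, -0.0]
force: [0.6, 0.1, -2.7]
finger_gap: 0.234
gripper_force: 59.6
```

Request:
apply_moves:
  claw: [0,0.4,0.4,0.4,0.4]
  travel:
    - [0,0,0]
    - [0,0,0]
    - [0,0,0]
    - [0,0,0]
    - [0,0,0]
  turn:
    - [0,0,0]
    - [0,0,0]
    - [0,0,0]
    - [0,0,0]
    - [0,0,0]

```text
t: 16.47
tcp_pos: [0.4224, 0.2814, 0.0471]
tool_rot: [0.707, 0.707, 0.001, 0.0]
force: [-1.0, 0.3, 0.2]
finger_gap: 0.699
gripper_force: 0.0
```

Request:
apply_moves:
  claw: [0.4,0.4,0.4,0.7,1]
  travel:
    - [0,0,-0.01]
    - [0,0,-0.03]
    - [0,0,-0.06]
    - [0,0,-0.09]
    - [0,0,-0.12]
  turn:
    - [0,0,0]
    - [0,0,0]
    - [0,0,0]
    - [0,0,0]
    - [0,0,0]

```text
t: 16.88
tcp_pos: [0.4215, 0.2811, 0.144]
tool_rot: [0.707, 0.707, -0.0, -0.0]
force: [1.2, 0.4, -0.5]
finger_gap: 0.948
gripper_force: 0.0
```

```bash
python3 go.py .623 .252 .14 90
python3 - <<'E'
from meas import *
s=snap('side'); blobs('side',s,.05,.08,15,(0.3,.75,.1,.48))
E
```

```text
t 16.88 tcp [0.4215 0.2811 0.144 ] hd 90.01 tilt 0.01 q [0.37 0.5  1.81 0.   0.83 0.37] gap 0.948 gf 0.0 F [ 1.2  0.4 -0.5]
shift [-0.0365  0.2518  0.005 ] turn [-0.0001  0.      0.0001]
side px [274. 133.] n 86 med [0.5215 0.4163 0.0631] zr 0.05 0.068 rect [521.  423.5] [43.5 47.6] 17.0
side px [311. 155.] n 99 med [0.6211 0.2458 0.0624] zr 0.05 0.068 rect [622.3 252.2] [44.  41.6] 79.0
side px [256. 159.] n 38 med [0.4235 0.2766 0.0687] zr 0.051 0.08 rect [424.3 279.2] [20.4 17.7] 24.6
side px [343. 172.] n 129 med [0.7002 0.1125 0.0675] zr 0.051 0.08 rect [704.  122.7] [38.6 52.9] 55.7
side px [259. 174.] n 49 med [0.4199 0.1931 0.0682] zr 0.05 0.079 rect [420.2 196.7] [17.7 19.3] 56.0
```

Both weights stand in their recesses, tops at the right height of about 0.078. Now jar B.

Request:
apply_moves:
  claw: [1,1,1,1,1]
  travel:
    - [-0.006,0.035,0]
    - [-0.012,0.08,0]
    - [-0.018,0.125,0]
    - [-0.025,0.17,0]
    - [-0.031,0.21,0]
  turn:
    - [0,0,0]
    - [0,0,0]
    - [0,0,0]
    - [0,0,0]
    - [0,0,0]

```text
t: 17.35
tcp_pos: [0.5921, 0.256, 0.1434]
tool_rot: [0.707, 0.707, 0.001, 0.001]
force: [-0.5, 0.7, -0.4]
finger_gap: 0.998
gripper_force: 0.0
```

Request:
apply_moves:
  claw: [1,1,1,1,1]
  travel:
    - [-0.0045,0.03,0]
    - [-0.0055,0.042,0.01]
    - [-0.0055,0.042,0.035]
    - [-0.0055,0.042,0.06]
    - [-0.0055,0.042,0.06]
  turn:
    - [0,0,0]
    - [0,0,0]
    - [0,0,0]
    - [0,0,0]
    - [0,0,0]

```text
t: 17.77
tcp_pos: [0.619, 0.2512, 0.09]
tool_rot: [0.707, 0.707, -0.004, -0.003]
force: [-0.8, -0.6, -1.5]
finger_gap: 1.0
gripper_force: 0.0
```

```bash
python3 go.py .623 .252 .028 90
```

```text
t 17.77 tcp [0.619  0.2512 0.09  ] hd 90.0 tilt 0.59 q [0.22 0.76 1.42 0.   0.98 0.22] gap 1.0 gf 0.0 F [-0.8 -0.6 -1.5]
shift [0.0011 0.0058 0.0774] turn [-0.0032  0.0007  0.    ]
```

Request:
apply_moves:
  claw: [1,1,1,1,1]
  travel:
    - [0,0.001,0.02]
    - [0,0.001,0.045]
    - [0,0.001,0.065]
    - [0,0.001,0.075]
    - [0,0.001,0.075]
  turn:
    - [0,0,0]
    - [0,0,0]
    - [0,0,0]
    - [0,0,0]
    - [0,0,0]

```text
t: 18.18
tcp_pos: [0.622, 0.252, 0.033]
tool_rot: [0.707, 0.707, -0.002, -0.001]
force: [0.2, 0.1, 0.2]
finger_gap: 0.999
gripper_force: 0.0
```

Request:
apply_moves:
  claw: [0.5,0,-0.3,-0.6,-1]
  travel:
    - [0,0,0]
    - [0,0,0]
    - [0,0,0]
    - [0,0,0]
    - [0,0,0]
  turn:
    - [0,0,0]
    - [0,0,0]
    - [0,0,0]
    - [0,0,0]
    - [0,0,0]
  newtons: 40

```text
t: 18.6
tcp_pos: [0.6248, 0.2522, 0.0361]
tool_rot: [0.707, 0.707, 0.001, 0.0]
force: [-1.2, -1.1, 5.0]
finger_gap: 0.495
gripper_force: 40.3
```

Request:
apply_moves:
  claw: [-1,-1,-1]
  travel:
    - [0,0,0]
    - [0,0,0]
    - [0,0,0]
  turn:
    - [0,0,0]
    - [0,0,0]
    - [0,0,0]

```text
t: 18.85
tcp_pos: [0.6248, 0.2522, 0.0361]
tool_rot: [0.707, 0.707, 0.001, 0.0]
force: [-1.7, -0.4, 6.2]
finger_gap: 0.498
gripper_force: 40.4
```

```bash
python3 go.py .471 .050 .14 90
```

```text
t 18.85 tcp [0.6248 0.2522 0.0361] hd 90.0 tilt 0.1 q [0.22 0.83 1.43 0.   0.88 0.22] gap 0.498 gf 40.366438982309774 F [-1.7 -0.4  6.2]
shift [-0.2526 -0.1921 -0.1304] turn [ 0.0005 -0.0002 -0.    ]
```

The grip is high on the lid, so I'll open, go 13 mm lower and regrip.

Request:
apply_moves:
  claw: [0.5,1,1,1,1]
  travel:
    - [0,0,0]
    - [0,0,0]
    - [0,0,0]
    - [0,0,0.005]
    - [0,0,0.01]
  turn:
    - [0,0,0]
    - [0,0,0]
    - [0,0,0]
    - [0,0,0]
    - [0,0,0]

```text
t: 19.27
tcp_pos: [0.6244, 0.2519, 0.0262]
tool_rot: [0.707, 0.707, 0.0, 0.0]
force: [0.3, -0.3, -0.4]
finger_gap: 0.998
gripper_force: 0.0
```

Request:
apply_moves:
  claw: [1,1]
  travel:
    - [0,0,0.007]
    - [0,0,0.007]
  turn:
    - [0,0,0]
    - [0,0,0]

```text
t: 19.43
tcp_pos: [0.6231, 0.2516, 0.0191]
tool_rot: [0.707, 0.707, -0.001, -0.001]
force: [-0.2, -0.3, -0.8]
finger_gap: 1.001
gripper_force: 0.0
```

Request:
apply_moves:
  claw: [0.5,0,-0.3,-0.6,-1]
  travel:
    - [0,0,0]
    - [0,0,0]
    - [0,0,0]
    - [0,0,0]
    - [0,0,0]
  turn:
    - [0,0,0]
    - [0,0,0]
    - [0,0,0]
    - [0,0,0]
    - [0,0,0]

```text
t: 19.85
tcp_pos: [0.6246, 0.252, 0.0213]
tool_rot: [0.707, 0.707, 0.0, 0.0]
force: [-0.0, -0.8, 0.8]
finger_gap: 0.501
gripper_force: 41.0
```

Request:
apply_moves:
  claw: [-1,-1,-1]
  travel:
    - [0,0,0]
    - [0,0,0]
    - [0,0,0]
  turn:
    - [0,0,0]
    - [0,0,0]
    - [0,0,0]

```text
t: 20.1
tcp_pos: [0.6246, 0.252, 0.0213]
tool_rot: [0.707, 0.707, 0.0, 0.0]
force: [0.2, 0.1, 1.7]
finger_gap: 0.496
gripper_force: 41.0
```

Request:
apply_moves:
  claw: [-1,-1,-1,-1,-1]
  travel:
    - [0,0,-0.01]
    - [0,0,-0.03]
    - [0,0,-0.06]
    - [0,0,-0.1]
    - [0,0,-0.13]
  turn:
    - [0,0,0]
    - [0,0,0]
    - [0,0,0]
    - [0,0,0]
    - [0,0,0]

```text
t: 20.52
tcp_pos: [0.6241, 0.2519, 0.1266]
tool_rot: [0.707, 0.707, -0.0, -0.0]
force: [0.9, 0.4, -0.5]
finger_gap: 0.506
gripper_force: 40.9
```

```bash
python3 go.py .471 .050 .125 90
```

```text
t 20.52 tcp [0.6241 0.2519 0.1266] hd 90.0 tilt 0.0 q [ 0.22  0.71  1.39 -0.    1.04  0.22] gap 0.506 gf 40.893693388206884 F [ 0.9  0.4 -0.5]
shift [-0.2524 -0.1914  0.002 ] turn [-0.  0.  0.]
```

Request:
apply_moves:
  claw: [-1,-1,-1,-1,-1]
  travel:
    - [-0.015,-0.011,0]
    - [-0.045,-0.034,0]
    - [-0.08,-0.061,0]
    - [-0.115,-0.087,0]
    - [-0.15,-0.114,0]
  turn:
    - [0,0,0]
    - [0,0,0]
    - [0,0,0]
    - [0,0,0]
    - [0,0,0]

```text
t: 20.93
tcp_pos: [0.5317, 0.1311, 0.1252]
tool_rot: [0.707, 0.707, -0.0, 0.0]
force: [0.3, -0.5, -2.2]
finger_gap: 0.501
gripper_force: 41.0
```

Request:
apply_moves:
  claw: [-1,-1,-1,-1,-1]
  travel:
    - [-0.035,-0.026,0]
    - [-0.065,-0.049,0]
    - [-0.09,-0.068,0]
    - [-0.102,-0.077,0]
    - [-0.102,-0.077,0]
  turn:
    - [0,0,0]
    - [0,0,0]
    - [0,0,0]
    - [0,0,0]
    - [0,0,0]

```text
t: 21.35
tcp_pos: [0.4694, 0.049, 0.125]
tool_rot: [0.708, 0.706, -0.001, -0.001]
force: [-0.9, 0.2, -1.7]
finger_gap: 0.502
gripper_force: 41.0
```

Request:
apply_moves:
  claw: [-1,-1]
  travel:
    - [0,0,0]
    - [0,0,0]
  turn:
    - [0,0,0]
    - [0,0,0]

```text
t: 21.52
tcp_pos: [0.4728, 0.0507, 0.1252]
tool_rot: [0.707, 0.707, 0.001, 0.001]
force: [-0.5, -0.2, -2.6]
finger_gap: 0.501
gripper_force: 41.0
```

```bash
python3 go.py .471 .050 .0275 90
python3 - <<'E'
from h import *
s=snap('side');cv2.imwrite('pics/j1.png',cv2.resize(s['pixels'][110:260,210:370,::-1],None,fx=3,fy=3,interpolation=cv2.INTER_CUBIC))
E
```

```text
t 21.52 tcp [0.4728 0.0507 0.1252] hd 90.01 tilt 0.12 q [-0.13  0.5   1.9   0.    0.73 -0.13] gap 0.501 gf 41.02231676573865 F [-0.5 -0.2 -2.6]
shift [-0.0009 -0.0025  0.1221] turn [ 0.0007 -0.      0.    ]
```

View pics/j1.png

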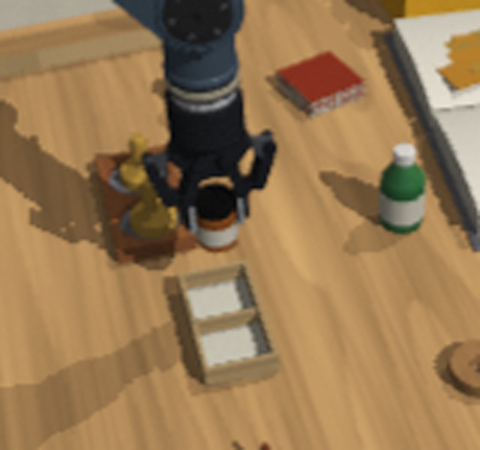

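The jar hangs upright at crop (215,215), above the far bay. I'll lower it.

Request:
apply_moves:
  claw: [-1,-1,-1,-1,-1]
  travel:
    - [0,-0.001,0.02]
    - [0,-0.001,0.05]
    - [0,-0.001,0.08]
    - [0,-0.001,0.1]
    - [0,-0.001,0.11]
  turn:
    - [0,0,0]
    - [0,0,0]
    - [0,0,0]
    - [0,0,0]
    - [0,0,0]

```text
t: 21.98
tcp_pos: [0.4706, 0.0513, 0.0349]
tool_rot: [0.707, 0.708, -0.001, -0.001]
force: [0.2, -0.2, -1.1]
finger_gap: 0.497
gripper_force: 41.0
```

Request:
apply_moves:
  claw: [-1,-1,-1,-1]
  travel:
    - [0,0,0.004]
    - [0,0,0.008]
    - [0,0,0.0115]
    - [0,0,0.0115]
  turn:
    - [0,0,0]
    - [0,0,0]
    - [0,0,0]
    - [0,0,0]

```text
t: 22.32
tcp_pos: [0.4712, 0.0505, 0.028]
tool_rot: [0.707, 0.707, 0.0, 0.0]
force: [-0.3, 0.5, -1.2]
finger_gap: 0.501
gripper_force: 41.0
```

Request:
apply_moves:
  claw: [0.2,0.5,0.9,0.9,0.9]
  travel:
    - [0,0,0]
    - [0,0,0]
    - [0,0,0]
    - [0,0,0]
    - [0,0,0]
  turn:
    - [0,0,0]
    - [0,0,0]
    - [0,0,0]
    - [0,0,0]
    - [0,0,0]

```text
t: 22.73
tcp_pos: [0.4709, 0.0503, 0.0281]
tool_rot: [0.707, 0.707, 0.0, 0.0]
force: [0.7, -0.8, 0.3]
finger_gap: 0.949
gripper_force: 0.0
```

Request:
apply_moves:
  claw: [1,1,1,1,1]
  travel:
    - [0,0,-0.01]
    - [0,0,-0.03]
    - [0,0,-0.065]
    - [0,0,-0.105]
    - [0,0,-0.145]
  turn:
    - [0,0,0]
    - [0,0,0]
    - [0,0,0]
    - [0,0,0]
    - [0,0,0]

```text
t: 23.15
tcp_pos: [0.4699, 0.0504, 0.1451]
tool_rot: [0.707, 0.707, -0.0, -0.001]
force: [1.6, 0.0, -0.1]
finger_gap: 1.001
gripper_force: 0.0
```

```bash
python3 go.py .5245 .424 .14 90
python3 - <<'E'
from meas import *
s=snap('side'); blobs('side',s,.05,.08,15,(0.3,.75,-.1,.48))
E
```

```text
t 23.15 tcp [0.4699 0.0504 0.1451] hd 89.99 tilt 0.09 q [-0.13  0.47  1.89  0.    0.79 -0.13] gap 1.001 gf 0.0 F [ 1.6  0.  -0.1]
shift [0.467  0.0682 0.0064] turn [-0.0005 -0.0001 -0.    ]
side px [343. 172.] n 127 med [0.7012 0.1128 0.0683] zr 0.05 0.08 rect [705.4 121.6] [39.2 52.5] 63.4
side px [258. 175.] n 27 med [0.4172 0.1911 0.0643] zr 0.05 0.075 rect [415.6 193.9] [ 9.5 20. ] 54.6
side px [282. 199.] n 140 med [0.4699 0.0451 0.0671] zr 0.051 0.072 rect [470.   49.6] [41.1 43. ] 47.4
```

Request:
apply_moves:
  claw: [1,1,1,1,1]
  travel:
    - [0.025,0.004,0]
    - [0.07,0.01,0]
    - [0.12,0.018,0]
    - [0.17,0.025,0]
    - [0.22,0.032,0]
  turn:
    - [0,0,0]
    - [0,0,0]
    - [0,0,0]
    - [0,0,0]
    - [0,0,0]

```text
t: 23.62
tcp_pos: [0.4962, 0.2279, 0.1444]
tool_rot: [0.707, 0.707, 0.0, 0.0]
force: [1.0, -0.4, -0.2]
finger_gap: 1.001
gripper_force: 0.0
```

Request:
apply_moves:
  claw: [1,1,1,1,1]
  travel:
    - [0.045,0.007,0]
    - [0.09,0.013,0]
    - [0.135,0.02,0]
    - [0.18,0.026,0]
    - [0.215,0.031,0]
  turn:
    - [0,0,0]
    - [0,0,0]
    - [0,0,0]
    - [0,0,0]
    - [0,0,0]

```text
t: 24.03
tcp_pos: [0.5208, 0.4013, 0.1442]
tool_rot: [0.707, 0.708, 0.001, -0.0]
force: [0.3, 1.1, -1.0]
finger_gap: 1.001
gripper_force: 0.0
```

Request:
apply_moves:
  claw: [1,1,1,1,1]
  travel:
    - [0.02,0.003,0]
    - [0.031,0.005,0]
    - [0.031,0.005,0.02]
    - [0.031,0.005,0.045]
    - [0.031,0.005,0.055]
  turn:
    - [0,0,0]
    - [0,0,0]
    - [0,0,0]
    - [0,0,0]
    - [0,0,0]

```text
t: 24.45
tcp_pos: [0.5234, 0.4218, 0.0975]
tool_rot: [0.707, 0.707, -0.002, -0.0]
force: [-0.8, -0.8, -0.6]
finger_gap: 0.999
gripper_force: 0.0
```

```bash
python3 go.py .5245 .424 .021 90
```

```text
t 24.45 tcp [0.5234 0.4218 0.0975] hd 90.0 tilt 0.27 q [ 0.51  0.75  1.41 -0.    0.99  0.51] gap 0.999 gf 0.0 F [-0.8 -0.8 -0.6]
shift [0.003  0.0018 0.0957] turn [-0.0012  0.0008 -0.    ]
```

Request:
apply_moves:
  claw: [1,1,1,1,1]
  travel:
    - [0.001,0.001,0.025]
    - [0.002,0.001,0.055]
    - [0.002,0.001,0.08]
    - [0.002,0.001,0.092]
    - [0.002,0.001,0.092]
  turn:
    - [0,0,0]
    - [0,0,0]
    - [0,0,0]
    - [0,0,0]
    - [0,0,0]

```text
t: 24.87
tcp_pos: [0.5241, 0.423, 0.0236]
tool_rot: [0.707, 0.707, -0.003, -0.001]
force: [-1.0, -0.8, 0.2]
finger_gap: 0.999
gripper_force: 0.0
```

Request:
apply_moves:
  claw: [0.5,0,-0.3,-0.6,-1]
  travel:
    - [0,0,0]
    - [0,0,0]
    - [0,0,0]
    - [0,0,0]
    - [0,0,0]
  turn:
    - [0,0,0]
    - [0,0,0]
    - [0,0,0]
    - [0,0,0]
    - [0,0,0]

```text
t: 25.28
tcp_pos: [0.5267, 0.4253, 0.028]
tool_rot: [0.707, 0.707, 0.001, 0.0]
force: [-0.2, -0.1, 5.8]
finger_gap: 0.496
gripper_force: 41.3
```

Request:
apply_moves:
  claw: [-1,-1,-1]
  travel:
    - [0,0,0]
    - [0,0,0]
    - [0,0,0]
  turn:
    - [0,0,0]
    - [0,0,0]
    - [0,0,0]

```text
t: 25.53
tcp_pos: [0.5267, 0.4253, 0.028]
tool_rot: [0.707, 0.707, 0.001, 0.0]
force: [-0.5, 0.4, 6.5]
finger_gap: 0.5
gripper_force: 41.4
```

```bash
python3 go.py .471 -.022 .16 90
```

```text
t 25.53 tcp [0.5267 0.4253 0.028 ] hd 90.0 tilt 0.15 q [0.51 0.85 1.42 0.   0.87 0.51] gap 0.5 gf 41.39286308895862 F [-0.5  0.4  6.5]
shift [-0.559  -0.0692 -0.1659] turn [ 0.0007 -0.0004  0.    ]
```

Request:
apply_moves:
  claw: [-1,-1,-1,-1,-1]
  travel:
    - [0,0,-0.01]
    - [0,0,-0.035]
    - [0,0,-0.07]
    - [0,0,-0.11]
    - [0,0,-0.14]
  turn:
    - [0,0,0]
    - [0,0,0]
    - [0,0,0]
    - [0,0,0]
    - [0,0,0]

```text
t: 25.95
tcp_pos: [0.5262, 0.4249, 0.1404]
tool_rot: [0.707, 0.707, 0.001, 0.0]
force: [0.6, -0.7, -0.6]
finger_gap: 0.5
gripper_force: 40.9
```

Request:
apply_moves:
  claw: [-1,-1,-1,-1,-1]
  travel:
    - [-0.015,-0.002,-0.01]
    - [-0.045,-0.006,-0.01]
    - [-0.085,-0.011,-0.01]
    - [-0.125,-0.016,-0.01]
    - [-0.165,-0.021,-0.01]
  turn:
    - [0,0,0]
    - [0,0,0]
    - [0,0,0]
    - [0,0,0]
    - [0,0,0]

```text
t: 26.37
tcp_pos: [0.5073, 0.2905, 0.1453]
tool_rot: [0.707, 0.707, -0.001, -0.0]
force: [0.8, -0.4, -2.0]
finger_gap: 0.497
gripper_force: 40.9
```

Request:
apply_moves:
  claw: [-1,-1,-1,-1,-1]
  travel:
    - [-0.04,-0.005,0]
    - [-0.08,-0.01,0]
    - [-0.12,-0.015,0]
    - [-0.16,-0.02,0]
    - [-0.2,-0.025,0]
  turn:
    - [0,0,0]
    - [0,0,0]
    - [0,0,0]
    - [0,0,0]
    - [0,0,0]

```text
t: 26.78
tcp_pos: [0.4872, 0.1307, 0.1454]
tool_rot: [0.707, 0.707, -0.001, -0.001]
force: [0.6, -0.4, -1.1]
finger_gap: 0.502
gripper_force: 40.9
```

Request:
apply_moves:
  claw: [-1,-1,-1,-1,-1]
  travel:
    - [-0.04,-0.005,0]
    - [-0.08,-0.01,0]
    - [-0.12,-0.015,0]
    - [-0.15,-0.019,0]
    - [-0.17,-0.021,0]
  turn:
    - [0,0,0]
    - [0,0,0]
    - [0,0,0]
    - [0,0,0]
    - [0,0,0]

```text
t: 27.2
tcp_pos: [0.4703, -0.0058, 0.1455]
tool_rot: [0.708, 0.706, -0.001, -0.001]
force: [-0.6, 0.5, -1.6]
finger_gap: 0.497
gripper_force: 40.9
```

```bash
python3 go.py .471 -.022 .08 90
```

```text
t 27.2 tcp [ 0.4703 -0.0058  0.1455] hd 89.88 tilt 0.13 q [-0.25  0.46  1.9  -0.    0.78 -0.25] gap 0.497 gf 40.928516516523814 F [-0.6  0.5 -1.6]
shift [-0.0202  0.0011  0.0819] turn [-0.0007  0.0001 -0.0007]
```

Request:
apply_moves:
  claw: [-1,-1,-1,-1,-1]
  travel:
    - [-0.015,0,0]
    - [-0.022,0.001,0]
    - [-0.022,0.001,0.02]
    - [-0.022,0.001,0.05]
    - [-0.022,0.001,0.075]
  turn:
    - [0,0,0]
    - [0,0,0]
    - [0,0,0]
    - [0,0,0]
    - [0,0,0]

```text
t: 27.62
tcp_pos: [0.4726, -0.0209, 0.0854]
tool_rot: [0.707, 0.707, 0.0, 0.0]
force: [-0.4, 0.2, -0.6]
finger_gap: 0.498
gripper_force: 40.9
```

Request:
apply_moves:
  claw: [-1,-1]
  travel:
    - [0,0,0]
    - [0,0,0]
  turn:
    - [0,0,0]
    - [0,0,0]

```text
t: 27.78
tcp_pos: [0.4716, -0.0204, 0.0853]
tool_rot: [0.707, 0.707, -0.001, -0.002]
force: [0.1, 0.3, -1.0]
finger_gap: 0.499
gripper_force: 41.1
```

```bash
python3 go.py .471 -.022 .0345 90
```

```text
t 27.78 tcp [ 0.4716 -0.0204  0.0853] hd 90.02 tilt 0.22 q [-0.28  0.58  1.93 -0.    0.63 -0.28] gap 0.499 gf 41.13442546209626 F [ 0.1  0.3 -1. ]
shift [-0.0021 -0.0006  0.0635] turn [-0.0012 -0.0003  0.0001]
```

Request:
apply_moves:
  claw: [-1,-1,-1,-1,-1]
  travel:
    - [-0.002,0,0.02]
    - [-0.002,0,0.04]
    - [-0.002,0,0.052]
    - [-0.002,0,0.059]
    - [-0.002,0,0.0635]
  turn:
    - [0,0,0]
    - [0,0,0]
    - [0,0,0]
    - [0,0,0]
    - [0,0,0]

```text
t: 28.2
tcp_pos: [0.4733, -0.0224, 0.0354]
tool_rot: [0.707, 0.707, 0.0, 0.0]
force: [-0.1, -0.8, -0.6]
finger_gap: 0.501
gripper_force: 41.2
```

Request:
apply_moves:
  claw: [-1,0.2,0.5,0.9,0.9]
  travel:
    - [0,0,0]
    - [0,0,0]
    - [0,0,0]
    - [0,0,0]
    - [0,0,0]
  turn:
    - [0,0,0]
    - [0,0,0]
    - [0,0,0]
    - [0,0,0]
    - [0,0,0]

```text
t: 28.62
tcp_pos: [0.4735, -0.0225, 0.0359]
tool_rot: [0.707, 0.707, 0.0, 0.001]
force: [-0.1, -0.1, 0.1]
finger_gap: 0.948
gripper_force: 0.0
```

Request:
apply_moves:
  claw: [0.9,1,1,1,1]
  travel:
    - [0,0,0]
    - [0,0,-0.02]
    - [0,0,-0.05]
    - [0,0,-0.09]
    - [0,0,-0.13]
  turn:
    - [0,0,0]
    - [0,0,0]
    - [0,0,0]
    - [0,0,0]
    - [0,0,0]

```text
t: 29.03
tcp_pos: [0.4722, -0.0223, 0.14]
tool_rot: [0.707, 0.707, -0.001, -0.001]
force: [0.5, -0.6, 0.6]
finger_gap: 1.003
gripper_force: 0.0
```

Request:
apply_moves:
  claw: [1,1,1,1,1]
  travel:
    - [0,0,-0.03]
    - [0,0.02,-0.06]
    - [0,0.05,-0.09]
    - [0,0.08,-0.1]
    - [0,0.08,-0.1]
  turn:
    - [0,0,0]
    - [0,0,0]
    - [0,0,0]
    - [0,0,0]
    - [0,0,0]

```text
t: 29.45
tcp_pos: [0.5438, -0.0236, 0.2231]
tool_rot: [0.707, 0.707, 0.004, 0.006]
force: [0.4, 0.5, 0.4]
finger_gap: 1.002
gripper_force: 0.0
```

```bash
python3 go.py
python3 - <<'E'
from meas import *
s=snap('side'); blobs('side',s,.05,.08,15,(0.3,.75,-.12,.48)); blobs('side',s,.031,.055,20,(0.3,.5,-.36,-.12))
cv2.imwrite('pics/end.png',cv2.resize(s['pixels'][90:330,200:400,::-1],(500,600),interpolation=cv2.INTER_CUBIC))
E
```

```text
t 29.45 tcp [ 0.5438 -0.0236  0.2231] hd 90.01 tilt 0.77 q [-0.25  0.42  1.65  0.    1.05 -0.25] gap 1.002 gf 0.0 F [0.4 0.5 0.4]
side px [256. 159.] n 41 med [0.423  0.2761 0.0662] zr 0.051 0.079 rect [423.2 280.2] [18.1 16.8] 41.9
side px [343. 172.] n 119 med [0.7004 0.1118 0.0684] zr 0.05 0.08 rect [706.5 118. ] [29.9 54.2] 74.3
side px [259. 174.] n 50 med [0.4198 0.1933 0.0685] zr 0.05 0.078 rect [419.9 195.6] [18.3 21.2] 38.1
side px [282. 200.] n 142 med [0.4695 0.045  0.067 ] zr 0.05 0.072 rect [469.6  51.1] [41.4 44.4] 31.8
side px [288. 215.] n 155 med [ 0.4713 -0.028   0.0671] zr 0.05 0.072 rect [472.5 -23.4] [42.8 42.4] 57.3
side px [300. 282.] n 248 med [ 0.4483 -0.2594  0.0406] zr 0.031 0.047 rect [ 450.5 -248.4] [150.8  16.1] 80.3
side px [278. 285.] n 243 med [ 0.3883 -0.2555  0.0407] zr 0.033 0.047 rect [ 389.4 -244.4] [148.4  16.4] 82.8
side px [311. 288.] n 20 med [ 0.4715 -0.2903  0.0438] zr 0.033 0.049 rect [ 473.1 -289.3] [10.4  8.4] 14.0
side px [268. 295.] n 20 med [ 0.355  -0.2752  0.0428] zr 0.033 0.049 rect [ 355.2 -274.3] [7.6 9.9] 18.6
```

View pics/end.png

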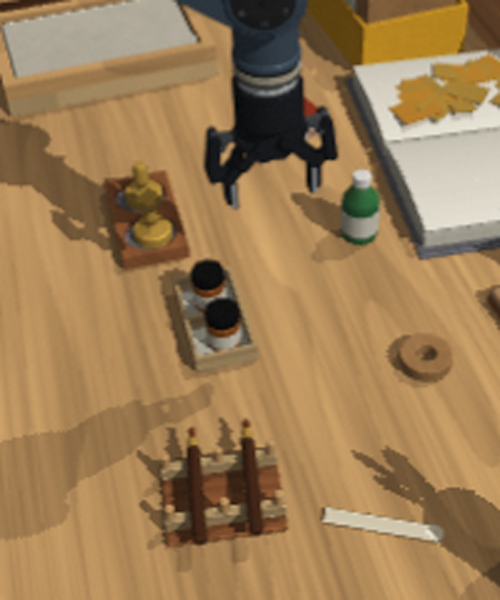

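Both jars stand in the caddy at (208,278) and (222,320), and both weights sit in the block at (140,190) and (152,230). Both burnishers lie in the rest, the bottle is upright and the gripper is clear.

```bash
python3 -c "
from station import manip
print(manip.sign_off())"
```

```text
the job is handed in; nothing more can be done
None
```

The job is handed in at about 29 s: both jars are in the caddy, both weights are in the block, the loose burnisher lies in the free place on the rest, and nothing was tipped; the hand-in gave no verdict.

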